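# Hang the bur carrier level on the drying stand

### The job

Hang the lopsided aluminium bur carrier on the drying stand by threading the stand's pin through one of the four holes in the carrier's upper bar. Choose the hole that lets it hang level, so that the burs do not slide out, and leave it hanging there still and free. Leave the plaster model where it is.

Things in the scene. Friction and masses are not known exactly. Their poses are not given: they have to be found in the camera images.
- carrier: Loose bur carrier, solid aluminium throughout (about 0.33 kg), standing on the table. Origin: centre of underside; x across, y along, z up. Bottom tray 50 (x) by 150 (y) by 6 mm. Solid block on it, 50 (x) by 41 (y) by 26 mm high, centred at y=-42.5 mm, with burs of no weight, 16 mm tall. At each end (y=-69, +69 mm) an upright 12 (y) by 5 mm (x) carries the bar, 80 mm up; open window between.
- bar (a point): Middle of the top edge of the carrier's flat upright bar, 140 mm above its underside; same axes. The bar is 5 mm thick (x), 150 long (y), 60 high. Four round 20 mm holes go through it along x, centres 40 mm below this point, at y=-47, -15, +17 and +49 mm. 30 mm of plain bar above the holes to grip. It can hang either face first.
- stand: Fixed drying stand. Origin: centre of the underside of its white base, 150 (x) by 190 (y) by 12 mm high. A 12 mm steel post at x=+55 mm, y=0 ends at z=173 mm. From its top a plain level 6 mm pin points along -x: centre line y=0, z=170 mm, free end at x=-45 mm; the pin's middle is above the origin. Nothing on it stands higher.
- model: Bystander: white plaster dental model, loose, 55 by 65 mm, 31 mm high. Origin: centre of its underside.
There are look-alikes about, which are no part of the job. Leave any blue look-alike of the stand alone.

How it is judged:
By the outcome, as a careful person would: the job done as asked, in the order asked, and still so for the second after the job is handed in, with the robot touching nothing.
It also fails if it takes over 51 s, if anything falls off the work surface, if the arm or the gripper's body presses on something with over 40 N, if the wrist force passes 120 N, or if a joint passes its speed limit or range.

### The arm

A 6-joint arm with a two-finger parallel gripper is mounted at the origin on the work surface. World frame = base frame: x ahead of the robot, y to its left, z up, the work surface at z = 0. Lengths are in mm, angles in rad, forces in N, time in s.
With the tool pointing down it reaches from about 350 to 775 mm from the base axis. Payload 7.3 kg.
Tool frame: the origin (TCP) lies at the very end of the fingers, on their centre line; the grasp point (between the pads) lies 19 mm behind it; z points along the fingers, y is the line along which they close (so a half turn about z gives the same grasp; the last joint's range is limited). The gripper opens to 92 mm and grips with 3 to 60 N. Pads are 19 mm wide; open, the fingers measure 130 mm over their backs; the gripper's body (75 mm by 190 mm) begins 47 mm behind the grasp point.
Start: joints at [-1.393, 0.342, 1.524, -0, 1.275, -0.146], TCP at [167.063, -497.73, 226.741] pointing down, gripper open.
Joint ranges: [-2.53, 2.53], [-0.77, 2.02], [0.04, 2.7], [-1, 4.14], [0.28, 2.66], [-3.11, 3.11]. Speed limits (rad/s): [2.57, 2.57, 3.14, 3.14, 3.14, 3.14].

### API

Orientations are given as [roll, pitch, yaw] about the fixed x, y, z axes, in that order (R = Rz(yaw) Ry(pitch) Rx(roll)).
In Python, from plant import bot gives the robot as it stands.
- The arm moves only by the tool send_rows, never from a script. Its argument "rows" is a list of rows, each an object of numbers: "x", "y", "z": the shift along the tool's x, y, z in units of 0.2 m (1.0 is 0.2 m); "ax", "ay", "az": the turn, a rotation vector about the tool's x, y, z in units of 60 degrees (1.0 is 60 degrees); "jaw": the opening, from -1 (shut) to 1 (fully open), so that 0 is half open. In form: [{"x": .., "y": .., "z": .., "ax": .., "ay": .., "az": .., "jaw": ..}, ...]. A call has exactly 10 rows; each row is the pose to reach, as a shift and turn from the pose commanded when the call began, along the tool's axes at that moment; what a row does not reach only later rows make up. A row lasts 1/8 s, in which the tool goes at most 62.5 mm and 10.7 degrees, less where a joint would pass 70% of its speed; a pose out of reach is approached as far as the arm can. A call with a number of a shift or a turn outside -1 to 1 is refused whole. A call with a gripper value outside its range is refused whole. The fingers move at their own pace and stop on an object; the grip force is fixed at half the most. Time passes only in rows, so rows that repeat a pose let the fingers close, or fill a call up. It gives the time, the measured TCP pose, the force, the opening and the grip force at its end, in the units of the state.
- bot.get_obs(): the state, without advancing time (a new reading comes with each control period).
- bot.capture(name): name is "side" or "top" or "wrist"; returns (picture, depth): 420x560x3 uint8, red, green, blue; 420x560 float32, mm along the optical axis (not along the pixel's ray), 0 where there is no reading.
- bot.camera_model(name): a dict with "vertical_fov" (degrees; the focal length in pixels is half the picture's height over the tangent of half this angle, whatever the lens; pixels are square), "cx", "cy" (the principal point, pixels), "R" (3x3) and "t" (3): a world point X has camera coordinates R X + t; the wrist camera has in their place "T_tool_cam" (4x4, takes a point from camera to tool coordinates, whose origin is the TCP and whose axes are the flange's). Camera axes: x right, y down, z forward; pixel columns grow to the right and rows downward; lengths in mm; the calibration is good to about 2 mm. A picture is of the moment at which its call begins: read the wrist's pose just before it. camera_model takes no time and is no camera call.
- bot.close_job(): hands the job in; it is judged then, once.
The state is a dict: "time": time; "joint_positions": joint angles; "dq": joint speeds; "tau": joint torques, N m; "tool_pos": TCP position; "tcp_rot": TCP orientation; "contact_force": force on the tool from outside, world axes, zero at the start; "moment": the same for the moment, N m; "grip_width": finger opening in mm; "finger_force": force on a finger pad.
Only numpy, scipy, OpenCV 4.12 (cv2) and the standard library are available. Lean on these libraries where they do the work, as an engineer would, in place of code of your own. Each camera call takes 0.05 s, during which the arm holds its last target. There are 200 camera calls.

## Working session

There is one attempt and no reset: what is moved stays moved. The work goes in short steps, Python scripts to look and compute and a tool call to move; the robot and the scene stay as the last step left them, time stands still between calls to the robot, and variables do not carry over. Pictures are saved under pics/ and viewed, at most 10 in all, crops included, and the job is handed in when it is done.

Besides the shell and the picture viewer there is one more tool, called after "Request:" as name([rows], argument=value, ...), one row to a line, values as JSON. send_rows: Moves the arm, as the interface text tells. Its arguments: {"type":"object","properties":{"rows":{"type":"array","items":{"type":"object","properties":{"x":{"type":"number","minimum":-1,"maximum":1},"y":{"type":"number","minimum":-1,"maximum":1},"z":{"type":"number","minimum":-1,"maximum":1},"ax":{"type":"number","minimum":-1,"maximum":1},"ay":{"type":"number","minimum":-1,"maximum":1},"az":{"type":"number","minimum":-1,"maximum":1},"jaw":{"type":"number"}}}}},"required":["rows"]}

```bash
mkdir -p pics; ls; cat > h.py <<'E'
import numpy as np, cv2
from plant import bot
from scipy.spatial.transform import Rotation as Ro
def f(m): return 210/np.tan(np.radians(m["vertical_fov"])/2)
def cloud(name,d):
    m=bot.camera_model(name); v,u=np.mgrid[0:420,0:560]; F=f(m)
    P=np.stack([(u-m["cx"])/F*d,(v-m["cy"])/F*d,d],-1)
    if "R" in m: return (P-np.array(m["t"]).ravel())@np.array(m["R"])
    T=np.array(m["T_tool_cam"]); P=P@T[:3,:3].T+T[:3,3]
    o=bot.get_obs(); return P@Ro.from_euler('xyz',o["tcp_rot"]).as_matrix().T+np.array(o["tool_pos"])
E
python3 - <<'E'
from h import *
for n in("top","side"):
    p,d=bot.capture(n); np.savez(f"pics/{n}0.npz",p=p,d=d); cv2.imwrite(f"pics/{n}0.png",p[:,:,::-1])
    m=bot.camera_model(n);print(n,m)
print(bot.get_obs())
E
```

```text
pics
top {'vertical_fov': 43.70667498142347, 'cx': 279.1894620712173, 'cy': 211.7278993852883, 'R': array([[ 0.00744008, -0.99982741, -0.01702325],
       [-0.99898014, -0.00667346, -0.04465586],
       [ 0.04453455,  0.01733814, -0.99885738]]), 't': array([ -35.6027157 ,  446.31525608, 1321.84192531])}
side {'vertical_fov': 43.61463053281729, 'cx': 284.28971169380446, 'cy': 207.1309859801881, 'R': array([[-9.71513099e-01, -2.36985181e-01, -5.67634004e-04],
       [-1.81225133e-01,  7.44465742e-01, -6.42594903e-01],
       [ 1.52708054e-01, -6.24186497e-01, -7.66205891e-01]]), 't': array([ 440.79579404,  177.36878948, 1469.38386327])}
{'time': 0.1, 'joint_positions': array([-1.39303244e+00,  3.42640822e-01,  1.52490215e+00, -2.34922045e-05,
        1.27543515e+00, -1.45954220e-01]), 'dq': array([-0.00212339, -0.00082929, -0.00317168,  0.0001326 ,  0.00013722,
        0.00244005]), 'tau': array([ 1.65162237e-03, -4.32004237e+01, -2.44692671e+01,  7.19272415e-02,
        5.25913434e-02, -5.30027239e-05]), 'tool_pos': array([ 166.97073772, -497.35405272,  226.12757079]), 'tcp_rot': array([-3.14021865e+00, -1.79271240e-04,  3.23724835e-01]), 'contact_force': array([ 0.49311165, -0.17802903,  0.80465427]), 'moment': array([-0.00323361, -0.0065993 ,  0.00253852]), 'finger_force': 0.0, 'grip_width': 91.7456788118889}
```

View pics/top0.png

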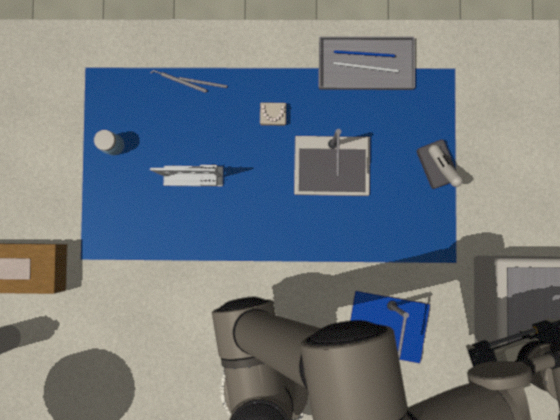

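View pics/side0.png

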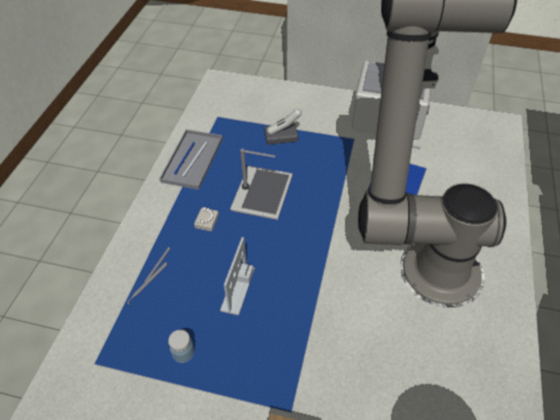

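The top view shows the carrier at about (190,174), with the block and burs at its right end (~(210,175)). The white-based stand is at (332,165), with its post at (333,143) and the pin end near (338,175). The look-alikes are the blue stand at (395,325), the grey box at (530,290) and the instrument holder at (440,162). The plaster model is at (273,113). I choose the carrier at (190,174) and the white stand at (332,165), and check both with a close crop and the point cloud.

```bash
python3 - <<'E'
from h import *
z=np.load("pics/top0.npz"); z2=np.load("pics/side0.npz")
a=cv2.resize(z["p"][120:210,140:240],(400,360),interpolation=2); b=cv2.resize(z["p"][120:210,285:385],(400,360),interpolation=2)
c=cv2.resize(z2["p"][225:325,205:265],(144,240),interpolation=2)
im=np.hstack([a,b]); im2=np.zeros((240,800,3),np.uint8); im2[:,:144]=c
im2[:,200:400]=cv2.resize(z2["p"][140:220,225:300],(200,240),interpolation=2)
cv2.imwrite("pics/crop.png",np.vstack([im,im2])[:,:,::-1])
P=cloud("top",z["d"]); S=cloud("side",z2["d"])
def box(Q,lo,hi): return Q[np.all((Q>lo)&(Q<hi),-1)]
# rough
for n,(v,u) in dict(carr=(178,190),stand=(180,330),bar=(170,170),post=(143,333),pin=(165,338)).items(): print(n,P[v,u].round(1))
c0=P[178,190]; s0=P[180,330]
for nm,Q in(("top",P),("side",S)):
    B=box(Q,[c0[0]-80,c0[1]-110,100],[c0[0]+80,c0[1]+110,155]); 
    r=cv2.minAreaRect(B[:,:2].astype(np.float32)); print(nm,"bar n",len(B),r,B[:,2].min(),B[:,2].max(), B.mean(0),np.percentile(B[:,2],95))
    t=B[B[:,2]>B[:,2].max()-12]; print(cv2.fitLine(t[:,:2].astype(np.float32),2,0,.01,.01).ravel(),np.percentile(t[:,1],[0,2,50,98,100]))
    T=box(Q,[c0[0]-80,c0[1]-110,3],[c0[0]+80,c0[1]+110,60]); print(" lower",len(T),cv2.minAreaRect(T[:,:2].astype(np.float32)))
    K=box(Q,[c0[0]-80,c0[1]-110,26],[c0[0]+80,c0[1]+110,60]); print(" block",len(K),cv2.minAreaRect(K[:,:2].astype(np.float32)))
    B=box(Q,[s0[0]-130,s0[1]-130,6],[s0[0]+130,s0[1]+130,20]);print(" base",len(B),cv2.minAreaRect(B[:,:2].astype(np.float32)),np.median(B[:,2]))
    B=box(Q,[s0[0]-130,s0[1]-130,155],[s0[0]+130,s0[1]+130,195]);print(" pin",len(B),cv2.minAreaRect(B[:,:2].astype(np.float32)),np.median(B[:,2]),cv2.fitLine(B[:,:2].astype(np.float32),2,0,.01,.01).ravel(),B.min(0),B.max(0))
E
```

```text
carr [531.5 196.6   8.5]
stand [ 527.3 -160.5   18.3]
bar [536.5 220.1 132.1]
post [ 616.  -165.1   50. ]
pin [ 545.  -166.2  170.9]
top bar n 261 ((538.3726806640625, 189.10671997070312), (149.90013122558594, 5.730686664581299), 89.60794067382812) 101.00884642154205 146.0691768374094 [537.6558116  187.30322849 131.79828074] 143.5029156232935
[7.4294875e-03 9.9997240e-01 5.3839014e+02 1.8344135e+02] [114.41694756 118.09862397 180.72467628 260.58133784 264.01664261]
 lower 1729 ((530.8348388671875, 196.54818725585938), (157.69076538085938, 219.541748046875), 0.2744029760360718)
 block 255 ((538.1871948242188, 189.7667236328125), (151.76344299316406, 48.90372848510742), 89.94633483886719)
 base 4348 ((529.2024536132812, -160.25250244140625), (256.2469177246094, 257.891357421875), 0.41634437441825867) 12.610329159366131
 pin 151 ((574.1494140625, -167.6349639892578), (104.00554656982422, 10.902911186218262), 0.8093048930168152) 172.61326318938828 [ 9.9999976e-01 -6.9483567e-04  5.7777722e+02 -1.6597849e+02] [ 522.11723859 -172.42282732  161.69057266] [ 626.14130857 -161.47987308  178.41
[... 282 characters left out ...]
.96552148 122.77567641 198.8692315  267.45421121 268.73265384]
 lower 1028 ((531.818359375, 196.66452026367188), (158.17637634277344, 218.31240844726562), 0.13816675543785095)
 block 226 ((529.6317138671875, 195.218994140625), (152.15863037109375, 34.8718376159668), 88.94998168945312)
 base 2091 ((528.4979248046875, -156.5297393798828), (249.57684326171875, 243.54966735839844), 0.14413341879844666) 11.307906930279502
 pin 91 ((573.3526611328125, -158.48826599121094), (16.968585968017578, 105.6014175415039), 87.52796173095703) 169.55502483905428 [ 9.9999297e-01  3.7576405e-03  5.8154462e+02 -1.6126758e+02] [ 520.41331907 -169.24204893  156.45893236] [ 626.05237528 -151.91905593  175.59431402]
```

View pics/crop.png

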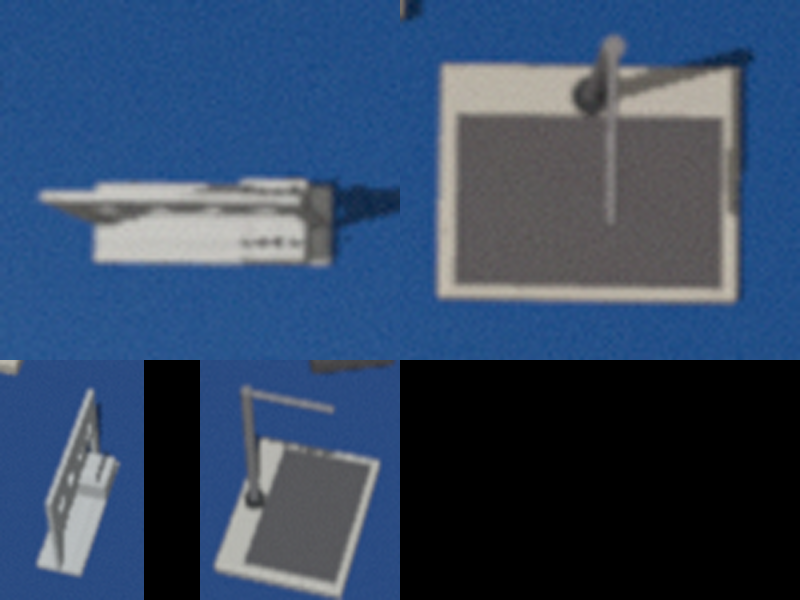

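The crop confirms the carrier: four holes, block and burs at the -y end, so the -15 hole lies toward the block. It also confirms the white-based stand, whose pin points toward the robot. Next I move toward the carrier.

Request:
send_rows([
  {"x": 0.2, "y": -0.18, "z": -0.2, "az": -0.15, "jaw": 1},
  {"x": 0.4, "y": -0.36, "z": -0.2, "az": -0.3, "jaw": 1},
  {"x": 0.6, "y": -0.55, "z": -0.2, "az": -0.45, "jaw": 1},
  {"x": 0.8, "y": -0.73, "z": -0.2, "az": -0.6, "jaw": 1},
  {"x": 1, "y": -0.92, "z": -0.2, "az": -0.75, "jaw": 1},
  {"x": 1, "y": -0.92, "z": -0.2, "az": -0.9, "jaw": 1},
  {"x": 1, "y": -0.92, "z": -0.2, "az": -1, "jaw": 1},
  {"x": 1, "y": -0.92, "z": -0.2, "az": -1, "jaw": 1},
  {"x": 1, "y": -0.92, "z": -0.2, "az": -1, "jaw": 1},
  {"x": 1, "y": -0.92, "z": -0.2, "az": -1, "jaw": 1},
])

```text
schema error: expected keys x, y, z, ax, ay, az, jaw
```

Request:
send_rows([
  {"x": 0.2, "y": -0.18, "z": -0.2, "ax": 0, "ay": 0, "az": -0.15, "jaw": 1},
  {"x": 0.4, "y": -0.36, "z": -0.2, "ax": 0, "ay": 0, "az": -0.3, "jaw": 1},
  {"x": 0.6, "y": -0.55, "z": -0.2, "ax": 0, "ay": 0, "az": -0.45, "jaw": 1},
  {"x": 0.8, "y": -0.73, "z": -0.2, "ax": 0, "ay": 0, "az": -0.6, "jaw": 1},
  {"x": 1, "y": -0.92, "z": -0.2, "ax": 0, "ay": 0, "az": -0.75, "jaw": 1},
  {"x": 1, "y": -0.92, "z": -0.2, "ax": 0, "ay": 0, "az": -0.9, "jaw": 1},
  {"x": 1, "y": -0.92, "z": -0.2, "ax": 0, "ay": 0, "az": -1, "jaw": 1},
  {"x": 1, "y": -0.92, "z": -0.2, "ax": 0, "ay": 0, "az": -1, "jaw": 1},
  {"x": 1, "y": -0.92, "z": -0.2, "ax": 0, "ay": 0, "az": -1, "jaw": 1},
  {"x": 1, "y": -0.92, "z": -0.2, "ax": 0, "ay": 0, "az": -1, "jaw": 1},
])

```text
time: 1.35
tool_pos: [298.0, -259.8, 266.6]
tcp_rot: [-3.141, -0.0, 1.369]
contact_force: [0.4, 0.5, 0.2]
grip_width: 91.9
finger_force: 0.0
```

Request:
send_rows([
  {"x": 0.25, "y": 0.08, "z": 0, "ax": 0, "ay": 0, "az": -0.1, "jaw": 1},
  {"x": 0.5, "y": 0.15, "z": 0, "ax": 0, "ay": 0, "az": -0.193, "jaw": 1},
  {"x": 0.75, "y": 0.22, "z": 0, "ax": 0, "ay": 0, "az": -0.193, "jaw": 1},
  {"x": 1, "y": 0.3, "z": 0, "ax": 0, "ay": 0, "az": -0.193, "jaw": 1},
  {"x": 1, "y": 0.5, "z": 0, "ax": 0, "ay": 0, "az": -0.193, "jaw": 1},
  {"x": 1, "y": 0.5, "z": 0, "ax": 0, "ay": 0, "az": -0.193, "jaw": 1},
  {"x": 1, "y": 0.5, "z": 0, "ax": 0, "ay": 0, "az": -0.193, "jaw": 1},
  {"x": 1, "y": 0.5, "z": 0, "ax": 0, "ay": 0, "az": -0.193, "jaw": 1},
  {"x": 1, "y": 0.5, "z": 0, "ax": 0, "ay": 0, "az": -0.193, "jaw": 1},
  {"x": 1, "y": 0.5, "z": 0, "ax": 0, "ay": 0, "az": -0.193, "jaw": 1},
])

```text
time: 2.6
tool_pos: [435.6, -83.7, 266.9]
tcp_rot: [3.141, 0.0, 1.572]
contact_force: [0.7, 0.3, -0.3]
grip_width: 91.8
finger_force: 0.0
```

Request:
send_rows([
  {"x": 0.25, "y": 0.13, "z": 0, "ax": 0, "ay": 0, "az": 0, "jaw": 1},
  {"x": 0.5, "y": 0.25, "z": 0, "ax": 0, "ay": 0, "az": 0, "jaw": 1},
  {"x": 0.75, "y": 0.38, "z": 0, "ax": 0, "ay": 0, "az": 0, "jaw": 1},
  {"x": 1, "y": 0.5, "z": 0, "ax": 0, "ay": 0, "az": 0, "jaw": 1},
  {"x": 1, "y": 0.5, "z": 0, "ax": 0, "ay": 0, "az": 0, "jaw": 1},
  {"x": 1, "y": 0.5, "z": 0, "ax": 0, "ay": 0, "az": 0, "jaw": 1},
  {"x": 1, "y": 0.5, "z": 0, "ax": 0, "ay": 0, "az": 0, "jaw": 1},
  {"x": 1, "y": 0.5, "z": 0, "ax": 0, "ay": 0, "az": 0, "jaw": 1},
  {"x": 1, "y": 0.5, "z": 0, "ax": 0, "ay": 0, "az": 0, "jaw": 1},
  {"x": 1, "y": 0.5, "z": 0, "ax": 0, "ay": 0, "az": 0, "jaw": 1},
])

```text
time: 3.85
tool_pos: [535.4, 116.4, 266.8]
tcp_rot: [3.141, 0.0, 1.573]
contact_force: [0.1, 0.4, -0.2]
grip_width: 91.6
finger_force: 0.0
```

```bash
cat > w.py <<'E'
from h import *
import sys
o=bot.get_obs(); p,d=bot.capture("wrist"); cv2.imwrite(sys.argv[1],p[:,:,::-1]); Q=cloud("wrist",d)
print(o["tool_pos"],o["tcp_rot"]); print(np.round(bot.camera_model("wrist")["T_tool_cam"],2).tolist())
B=Q[(abs(Q[...,0]-537)<25)&(abs(Q[...,1]-190)<100)&(Q[...,2]>125)&(Q[...,2]<155)]
if len(B): print(len(B),cv2.minAreaRect(B[:,:2].astype(np.float32)),np.percentile(B[:,2],[5,50,95]),B.min(0),B.max(0))
E
python3 w.py pics/w1.png
```

```text
[535.36654052 116.41050227 266.83589512] [3.14134095e+00 1.07318110e-04 1.57254636e+00]
[[0.0, -0.97, -0.26, 71.05], [1.0, 0.0, 0.0, 0.04], [-0.0, -0.26, 0.97, -156.74], [0.0, 0.0, 0.0, 1.0]]
887 ((537.6139526367188, 193.19097900390625), (150.16482543945312, 5.00599479675293), 89.62631225585938) [137.55350735 138.83866404 139.92041789] [535.18024372 118.10801861 136.38932316] [540.46046874 268.25766651 141.08752041]
```

View pics/w1.png

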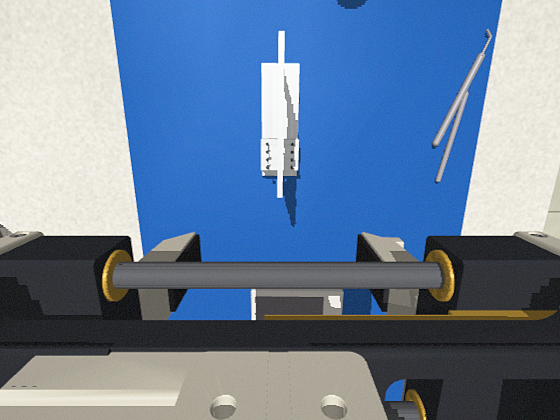

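The wrist view shows the bar running along the picture's vertical, from (281,30) to (280,197), with the block and burs at the near end (280,157). The cloud puts its centre at (537.6, 193.2) with the top at about 139.5. I grip it over the y=-15 hole, at world y=178.

Request:
send_rows([
  {"x": 0.2, "y": 0.01, "z": 0, "ax": 0, "ay": 0, "az": 0, "jaw": 1},
  {"x": 0.31, "y": 0.01, "z": 0.1, "ax": 0, "ay": 0, "az": 0, "jaw": 1},
  {"x": 0.31, "y": 0.01, "z": 0.3, "ax": 0, "ay": 0, "az": 0, "jaw": 1},
  {"x": 0.31, "y": 0.01, "z": 0.5, "ax": 0, "ay": 0, "az": 0, "jaw": 1},
  {"x": 0.31, "y": 0.01, "z": 0.65, "ax": 0, "ay": 0, "az": 0, "jaw": 1},
  {"x": 0.31, "y": 0.01, "z": 0.74, "ax": 0, "ay": 0, "az": 0, "jaw": 1},
  {"x": 0.31, "y": 0.01, "z": 0.76, "ax": 0, "ay": 0, "az": 0, "jaw": 1},
  {"x": 0.31, "y": 0.01, "z": 0.76, "ax": 0, "ay": 0, "az": 0, "jaw": 1},
  {"x": 0.31, "y": 0.01, "z": 0.76, "ax": 0, "ay": 0, "az": 0, "jaw": 0},
  {"x": 0.31, "y": 0.01, "z": 0.76, "ax": 0, "ay": 0, "az": 0, "jaw": -0.6},
])

```text
time: 5.15
tool_pos: [537.6, 178.8, 115.5]
tcp_rot: [3.14, -0.0, 1.573]
contact_force: [0.7, 0.2, -0.4]
grip_width: 76.4
finger_force: 0.0
```

Request:
send_rows([
  {"x": 0, "y": 0, "z": 0, "ax": 0, "ay": 0, "az": 0, "jaw": -1},
  {"x": 0, "y": 0, "z": 0, "ax": 0, "ay": 0, "az": 0, "jaw": -1},
  {"x": 0, "y": 0, "z": 0, "ax": 0, "ay": 0, "az": 0, "jaw": -1},
  {"x": 0, "y": 0, "z": 0, "ax": 0, "ay": 0, "az": 0, "jaw": -1},
  {"x": 0, "y": 0, "z": 0, "ax": 0, "ay": 0, "az": 0, "jaw": -1},
  {"x": 0, "y": 0, "z": 0, "ax": 0, "ay": 0, "az": 0, "jaw": -1},
  {"x": 0, "y": 0, "z": 0, "ax": 0, "ay": 0, "az": 0, "jaw": -1},
  {"x": 0, "y": 0, "z": 0, "ax": 0, "ay": 0, "az": 0, "jaw": -1},
  {"x": 0, "y": 0, "z": 0, "ax": 0, "ay": 0, "az": 0, "jaw": -1},
  {"x": 0, "y": 0, "z": 0, "ax": 0, "ay": 0, "az": 0, "jaw": -1},
])

```text
time: 6.4
tool_pos: [537.2, 178.7, 114.6]
tcp_rot: [-3.142, 0.0, 1.573]
contact_force: [-0.6, 0.6, -0.1]
grip_width: 4.8
finger_force: 30.0
```

Request:
send_rows([
  {"x": 0, "y": 0, "z": -0.05, "ax": 0, "ay": 0, "az": 0, "jaw": -1},
  {"x": 0, "y": 0, "z": -0.15, "ax": 0, "ay": 0, "az": 0, "jaw": -1},
  {"x": 0, "y": -0.05, "z": -0.25, "ax": 0, "ay": 0, "az": 0, "jaw": -1},
  {"x": -0.05, "y": -0.15, "z": -0.33, "ax": 0, "ay": 0, "az": 0, "jaw": -1},
  {"x": -0.15, "y": -0.25, "z": -0.35, "ax": 0, "ay": 0, "az": 0, "jaw": -1},
  {"x": -0.3, "y": -0.33, "z": -0.35, "ax": 0, "ay": 0, "az": 0, "jaw": -1},
  {"x": -0.47, "y": -0.35, "z": -0.35, "ax": 0, "ay": 0, "az": 0, "jaw": -1},
  {"x": -0.64, "y": -0.35, "z": -0.35, "ax": 0, "ay": 0, "az": 0, "jaw": -1},
  {"x": -0.8, "y": -0.35, "z": -0.35, "ax": 0, "ay": 0, "az": 0, "jaw": -1},
  {"x": -0.9, "y": -0.35, "z": -0.35, "ax": 0, "ay": 0, "az": 0, "jaw": -1},
])

```text
time: 7.65
tool_pos: [466.9, -2.5, 185.5]
tcp_rot: [3.141, 0.0, 1.572]
contact_force: [-0.2, -0.3, -4.0]
grip_width: 4.9
finger_force: 30.0
```

Request:
send_rows([
  {"x": -0.1, "y": 0, "z": 0, "ax": 0, "ay": 0, "az": 0, "jaw": -1},
  {"x": -0.23, "y": 0, "z": 0, "ax": 0, "ay": 0, "az": 0, "jaw": -1},
  {"x": -0.36, "y": 0, "z": 0, "ax": 0, "ay": 0, "az": 0, "jaw": -1},
  {"x": -0.5, "y": 0, "z": 0, "ax": 0, "ay": 0, "az": 0, "jaw": -1},
  {"x": -0.62, "y": 0, "z": 0, "ax": 0, "ay": 0, "az": 0, "jaw": -1},
  {"x": -0.71, "y": 0, "z": 0, "ax": 0, "ay": 0, "az": 0, "jaw": -1},
  {"x": -0.77, "y": 0, "z": 0, "ax": 0, "ay": 0, "az": 0, "jaw": -1},
  {"x": -0.8, "y": 0, "z": 0, "ax": 0, "ay": 0, "az": 0, "jaw": -1},
  {"x": -0.8, "y": 0, "z": 0, "ax": 0, "ay": 0, "az": 0, "jaw": -1},
  {"x": -0.8, "y": 0, "z": 0, "ax": 0, "ay": 0, "az": 0, "jaw": -1},
])

```text
time: 8.9
tool_pos: [467.9, -160.8, 184.6]
tcp_rot: [-3.141, -0.0, 1.574]
contact_force: [0.3, 0.6, -2.9]
grip_width: 5.0
finger_force: 30.0
```

```bash
python3 - <<'E'
from h import *
o=bot.get_obs(); print(o["tool_pos"],o["tcp_rot"],o["contact_force"],o["moment"])
for n in("top","side"):
    p,d=bot.capture(n); cv2.imwrite(f"pics/{n}1.png",p[:,:,::-1]); Q=cloud(n,d)
    B=Q[(abs(Q[...,0]-470)<12)&(abs(Q[...,1]+145)<120)&(Q[...,2]>150)&(Q[...,2]<225)]
    print(n,"bar",len(B),B.min(0),B.max(0),cv2.minAreaRect(B[:,:2].astype(np.float32)))
    for e in(-1,1):
        E_=B[e*(B[:,1]+146)>45]; print(e,len(E_),E_[:,2].max() if len(E_) else 0, np.percentile(E_[:,2],95) if len(E_) else 0)
    B=Q[(Q[...,0]>515)&(Q[...,0]<635)&(abs(Q[...,1]+163)<20)&(Q[...,2]>155)&(Q[...,2]<185)]
    print(n,"pin",len(B),B.min(0),B.max(0),np.median(B,0))
p1=cv2.imread("pics/top1.png");p2=cv2.imread("pics/side1.png")
cv2.imwrite("pics/pre.png",np.hstack([cv2.resize(p1[110:260,260:410],(400,400),interpolation=2),cv2.resize(p2[130:250,200:320],(400,400),interpolation=2)]))
E
```

```text
[ 467.94451086 -160.84131449  184.63699892] [-3.14130991e+00 -3.01273843e-04  1.57360002e+00] [ 0.31042545  0.56849452 -2.85642365] [-0.01762108 -0.07984728  0.0179319 ]
top bar 37 [ 466.40676618 -131.609629    156.6467638 ] [470.08484458 -74.70005312 212.82442324] ((468.3341064453125, -103.15528869628906), (3.6520488262176514, 56.89260482788086), 0.3726309835910797)
-1 0 0 0
1 31 212.824423244645 211.21508448654455
top pin 53 [ 595.57402409 -172.50551354  155.96396093] [ 625.85780607 -160.60292549  179.53090589] [ 616.75905897 -165.64504656  172.7860378 ]
side bar 232 [ 458.44340161 -183.62319114  150.46164468] [481.86466953 -67.23910936 224.55321125] ((466.42987060546875, -125.29710388183594), (23.031753540039062, 114.98970031738281), 9.361682891845703)
-1 0 0 0
1 68 211.8909566275384 210.5576519916571
side pin 93 [ 520.57972276 -171.89052327  155.98619559] [ 627.35583118 -153.68680756  178.05137688] [ 585.958014   -160.80099265  170.08064873]
```

View pics/pre.png

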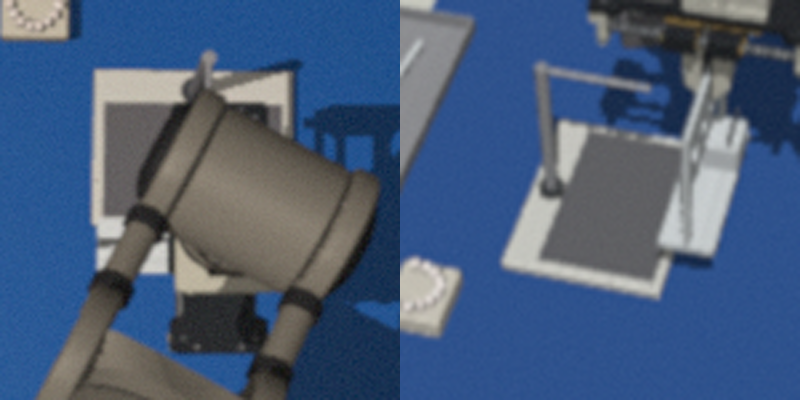

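The left picture (top camera) shows the gripper over the base. The right one (side camera) shows the bar with its holes at about (700,130), facing the pin tip at (648,88). Hole and pin agree within about 1 mm in both y and z, so I thread.

Request:
send_rows([
  {"x": 0, "y": 0.04, "z": 0, "ax": 0, "ay": 0, "az": 0, "jaw": -1},
  {"x": 0, "y": 0.09, "z": 0, "ax": 0, "ay": 0, "az": 0, "jaw": -1},
  {"x": 0, "y": 0.14, "z": 0, "ax": 0, "ay": 0, "az": 0, "jaw": -1},
  {"x": 0, "y": 0.19, "z": 0, "ax": 0, "ay": 0, "az": 0, "jaw": -1},
  {"x": 0, "y": 0.23, "z": 0, "ax": 0, "ay": 0, "az": 0, "jaw": -1},
  {"x": 0, "y": 0.26, "z": 0, "ax": 0, "ay": 0, "az": 0, "jaw": -1},
  {"x": 0, "y": 0.29, "z": 0, "ax": 0, "ay": 0, "az": 0, "jaw": -1},
  {"x": 0, "y": 0.32, "z": 0, "ax": 0, "ay": 0, "az": 0, "jaw": -1},
  {"x": 0, "y": 0.34, "z": 0, "ax": 0, "ay": 0, "az": 0, "jaw": -1},
  {"x": 0, "y": 0.35, "z": 0, "ax": 0, "ay": 0, "az": 0, "jaw": -1},
])

```text
time: 10.25
tool_pos: [538.2, -161.3, 184.7]
tcp_rot: [-3.142, 0.0, 1.573]
contact_force: [-0.1, -0.1, -3.6]
grip_width: 4.7
finger_force: 30.0
```

```bash
python3 - <<'E'
from h import *
o=bot.get_obs(); print(o["tool_pos"],o["contact_force"],o["moment"],o["grip_width"])
p,d=bot.capture("side"); cv2.imwrite("pics/thr.png",cv2.resize(p[135:235,210:320,::-1],(660,600),interpolation=2))
E
```

```text
[ 538.19114194 -161.25224026  184.68205744] [-0.05511107 -0.12616106 -3.64392427] [ 0.01999918 -0.08709139  0.01148579] 4.743448081109033
```

View pics/thr.png

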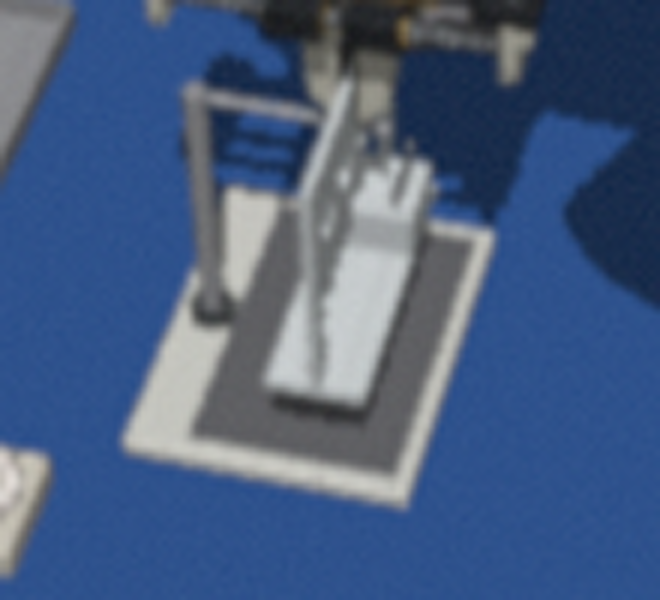

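The pin enters the bar at about (335,108) with no side force. The hole it uses is the second from the block. I advance to mid-pin and lower slightly short of seating.

Request:
send_rows([
  {"x": 0, "y": 0.05, "z": 0, "ax": 0, "ay": 0, "az": 0, "jaw": -1},
  {"x": 0, "y": 0.1, "z": 0, "ax": 0, "ay": 0, "az": 0, "jaw": -1},
  {"x": 0, "y": 0.13, "z": 0, "ax": 0, "ay": 0, "az": 0, "jaw": -1},
  {"x": 0, "y": 0.14, "z": 0, "ax": 0, "ay": 0, "az": 0, "jaw": -1},
  {"x": 0, "y": 0.14, "z": 0.01, "ax": 0, "ay": 0, "az": 0, "jaw": -1},
  {"x": 0, "y": 0.14, "z": 0.02, "ax": 0, "ay": 0, "az": 0, "jaw": -1},
  {"x": 0, "y": 0.14, "z": 0.025, "ax": 0, "ay": 0, "az": 0, "jaw": -1},
  {"x": 0, "y": 0.14, "z": 0.03, "ax": 0, "ay": 0, "az": 0, "jaw": -1},
  {"x": 0, "y": 0.14, "z": 0.03, "ax": 0, "ay": 0, "az": 0, "jaw": -1},
  {"x": 0, "y": 0.14, "z": 0.03, "ax": 0, "ay": 0, "az": 0, "jaw": -1},
])

```text
time: 11.55
tool_pos: [566.0, -161.2, 178.8]
tcp_rot: [3.141, 0.0, 1.573]
contact_force: [0.0, -0.6, -2.3]
grip_width: 4.5
finger_force: 30.0
```

Request:
send_rows([
  {"x": 0, "y": 0, "z": 0.001, "ax": 0, "ay": 0, "az": 0, "jaw": -1},
  {"x": 0, "y": 0, "z": 0.002, "ax": 0, "ay": 0, "az": 0, "jaw": -1},
  {"x": 0, "y": 0, "z": 0.003, "ax": 0, "ay": 0, "az": 0, "jaw": -1},
  {"x": 0, "y": 0, "z": 0.004, "ax": 0, "ay": 0, "az": 0, "jaw": -1},
  {"x": 0, "y": 0, "z": 0.005, "ax": 0, "ay": 0, "az": 0, "jaw": -1},
  {"x": 0, "y": 0, "z": 0.005, "ax": 0, "ay": 0, "az": 0, "jaw": -1},
  {"x": 0, "y": 0, "z": 0.005, "ax": 0, "ay": 0, "az": 0, "jaw": -1},
  {"x": 0, "y": 0, "z": 0.005, "ax": 0, "ay": 0, "az": 0, "jaw": -1},
  {"x": 0, "y": 0, "z": 0.005, "ax": 0, "ay": 0, "az": 0, "jaw": -1},
  {"x": 0, "y": 0, "z": 0.005, "ax": 0, "ay": 0, "az": 0, "jaw": -1},
])

```text
time: 12.8
tool_pos: [566.0, -161.2, 177.7]
tcp_rot: [3.142, 0.0, 1.573]
contact_force: [0.6, 0.5, -3.2]
grip_width: 4.7
finger_force: 30.0
```

Still carried (about 3 N). I lower in small steps until the force changes.

Request:
send_rows([
  {"x": 0, "y": 0, "z": 0.002, "ax": 0, "ay": 0, "az": 0, "jaw": -1},
  {"x": 0, "y": 0, "z": 0.004, "ax": 0, "ay": 0, "az": 0, "jaw": -1},
  {"x": 0, "y": 0, "z": 0.005, "ax": 0, "ay": 0, "az": 0, "jaw": -1},
  {"x": 0, "y": 0, "z": 0.005, "ax": 0, "ay": 0, "az": 0, "jaw": -1},
  {"x": 0, "y": 0, "z": 0.005, "ax": 0, "ay": 0, "az": 0, "jaw": -1},
  {"x": 0, "y": 0, "z": 0.005, "ax": 0, "ay": 0, "az": 0, "jaw": -1},
  {"x": 0, "y": 0, "z": 0.005, "ax": 0, "ay": 0, "az": 0, "jaw": -1},
  {"x": 0, "y": 0, "z": 0.005, "ax": 0, "ay": 0, "az": 0, "jaw": -1},
  {"x": 0, "y": 0, "z": 0.005, "ax": 0, "ay": 0, "az": 0, "jaw": -1},
  {"x": 0, "y": 0, "z": 0.005, "ax": 0, "ay": 0, "az": 0, "jaw": -1},
])

```text
time: 14.05
tool_pos: [566.2, -161.2, 177.1]
tcp_rot: [3.141, 0.0, 1.573]
contact_force: [-1.6, 1.4, 5.1]
grip_width: 5.0
finger_force: 30.0
```

Contact (force now +5 N, taken by the pin). I release part-way, wait, then rise straight up.

Request:
send_rows([
  {"x": 0, "y": 0, "z": 0, "ax": 0, "ay": 0, "az": 0, "jaw": -0.85},
  {"x": 0, "y": 0, "z": 0, "ax": 0, "ay": 0, "az": 0, "jaw": -0.7},
  {"x": 0, "y": 0, "z": 0, "ax": 0, "ay": 0, "az": 0, "jaw": -0.55},
  {"x": 0, "y": 0, "z": 0, "ax": 0, "ay": 0, "az": 0, "jaw": -0.4},
  {"x": 0, "y": 0, "z": 0, "ax": 0, "ay": 0, "az": 0, "jaw": -0.4},
  {"x": 0, "y": 0, "z": 0, "ax": 0, "ay": 0, "az": 0, "jaw": -0.4},
  {"x": 0, "y": 0, "z": 0, "ax": 0, "ay": 0, "az": 0, "jaw": -0.4},
  {"x": 0, "y": 0, "z": 0, "ax": 0, "ay": 0, "az": 0, "jaw": -0.4},
  {"x": 0, "y": 0, "z": 0, "ax": 0, "ay": 0, "az": 0, "jaw": -0.4},
  {"x": 0, "y": 0, "z": 0, "ax": 0, "ay": 0, "az": 0, "jaw": -0.4},
])

```text
time: 15.3
tool_pos: [566.0, -161.2, 176.7]
tcp_rot: [-3.142, 0.0, 1.573]
contact_force: [-0.6, -0.1, 0.2]
grip_width: 27.2
finger_force: 0.0
```

Request:
send_rows([
  {"x": 0, "y": 0, "z": -0.04, "ax": 0, "ay": 0, "az": 0, "jaw": -0.4},
  {"x": 0, "y": 0, "z": -0.1, "ax": 0, "ay": 0, "az": 0, "jaw": -0.4},
  {"x": 0, "y": 0, "z": -0.2, "ax": 0, "ay": 0, "az": 0, "jaw": -0.4},
  {"x": 0, "y": 0, "z": -0.3, "ax": 0, "ay": 0, "az": 0, "jaw": -0.4},
  {"x": 0, "y": 0, "z": -0.4, "ax": 0, "ay": 0, "az": 0, "jaw": -0.4},
  {"x": -0.2, "y": 0, "z": -0.5, "ax": 0, "ay": 0, "az": 0, "jaw": -0.4},
  {"x": -0.4, "y": -0.2, "z": -0.5, "ax": 0, "ay": 0, "az": 0, "jaw": -0.4},
  {"x": -0.6, "y": -0.4, "z": -0.5, "ax": 0, "ay": 0, "az": 0, "jaw": -0.4},
  {"x": -0.8, "y": -0.4, "z": -0.5, "ax": 0, "ay": 0, "az": 0, "jaw": -0.4},
  {"x": -0.8, "y": -0.4, "z": -0.5, "ax": 0, "ay": 0, "az": 0, "jaw": -0.4},
])

```text
time: 16.55
tool_pos: [485.7, -324.0, 277.5]
tcp_rot: [3.141, 0.001, 1.569]
contact_force: [-0.4, 0.4, 0.4]
grip_width: 27.4
finger_force: 0.0
```

```bash
python3 - <<'E'
from h import *
ims=[]
for k in range(2):
  for n in("top","side"):
    p,d=bot.capture(n); Q=cloud(n,d)
    if k==0: ims.append(cv2.resize(p[110:220,285:395,::-1] if n=="top" else p[130:240,200:310,::-1],(400,400),interpolation=2))
    B=Q[(abs(Q[...,0]-566)<12)&(abs(Q[...,1]+145)<90)&(Q[...,2]>185)&(Q[...,2]<225)]
    if len(B)<5: continue
    y0=B[:,1].mean(); b=[(np.percentile(B[s][:,2],95)) for s in (B[:,1]<y0-30,B[:,1]>y0+30) if s.any()]
    print(n,len(B),B.min(0),B.max(0),b)
cv2.imwrite("pics/end.png",np.hstack(ims)); o=bot.get_obs();print(o["time"],o["tool_pos"],o["contact_force"])
E
```

```text
top 268 [ 564.03367226 -224.20516912  185.07860988] [569.84408782 -75.89494158 208.5339481 ] [np.float64(206.7908959331469), np.float64(205.616184498204)]
side 139 [ 562.27750799 -225.28931823  185.03968224] [570.0402823  -66.45342299 207.57780231] [np.float64(204.4839100463431), np.float64(204.6572286633165)]
top 268 [ 563.69143637 -224.10338236  185.16202708] [569.93711413 -75.87533453 207.75123486] [np.float64(206.2722204259741), np.float64(206.00262695552252)]
side 140 [ 562.0991751  -229.3563929   185.07341401] [571.25887864 -70.17044652 207.16718891] [np.float64(205.13887958325466), np.float64(203.55287940629808)]
16.75 [ 486.72499975 -320.43200841  277.14592216] [ 0.72406827 -0.273605   -0.22005248]
```

View pics/end.png

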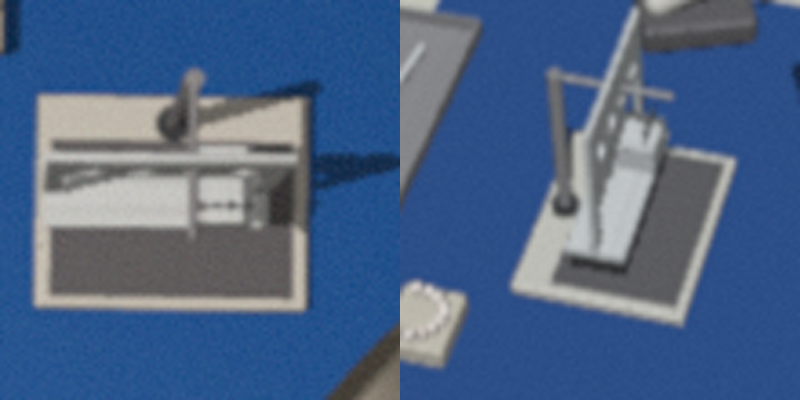

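The carrier hangs level mid-pin: the pin runs from (555,75) through the bar near (612,87) to (672,97). I let it settle, then measure again.

Request:
send_rows([
  {"x": 0, "y": 0, "z": 0, "ax": 0, "ay": 0, "az": 0, "jaw": -0.4},
  {"x": 0, "y": 0, "z": 0, "ax": 0, "ay": 0, "az": 0, "jaw": -0.4},
  {"x": 0, "y": 0, "z": 0, "ax": 0, "ay": 0, "az": 0, "jaw": -0.4},
  {"x": 0, "y": 0, "z": 0, "ax": 0, "ay": 0, "az": 0, "jaw": -0.4},
  {"x": 0, "y": 0, "z": 0, "ax": 0, "ay": 0, "az": 0, "jaw": -0.4},
  {"x": 0, "y": 0, "z": 0, "ax": 0, "ay": 0, "az": 0, "jaw": -0.4},
  {"x": 0, "y": 0, "z": 0, "ax": 0, "ay": 0, "az": 0, "jaw": -0.4},
  {"x": 0, "y": 0, "z": 0, "ax": 0, "ay": 0, "az": 0, "jaw": -0.4},
  {"x": 0, "y": 0, "z": 0, "ax": 0, "ay": 0, "az": 0, "jaw": -0.4},
  {"x": 0, "y": 0, "z": 0, "ax": 0, "ay": 0, "az": 0, "jaw": -0.4},
])

```text
time: 18.0
tool_pos: [486.4, -321.4, 276.7]
tcp_rot: [3.142, 0.0, 1.573]
contact_force: [0.3, 1.0, 0.4]
grip_width: 27.9
finger_force: 0.0
```

Request:
send_rows([
  {"x": 0, "y": 0, "z": 0, "ax": 0, "ay": 0, "az": 0, "jaw": -0.4},
  {"x": 0, "y": 0, "z": 0, "ax": 0, "ay": 0, "az": 0, "jaw": -0.4},
  {"x": 0, "y": 0, "z": 0, "ax": 0, "ay": 0, "az": 0, "jaw": -0.4},
  {"x": 0, "y": 0, "z": 0, "ax": 0, "ay": 0, "az": 0, "jaw": -0.4},
  {"x": 0, "y": 0, "z": 0, "ax": 0, "ay": 0, "az": 0, "jaw": -0.4},
  {"x": 0, "y": 0, "z": 0, "ax": 0, "ay": 0, "az": 0, "jaw": -0.4},
  {"x": 0, "y": 0, "z": 0, "ax": 0, "ay": 0, "az": 0, "jaw": -0.4},
  {"x": 0, "y": 0, "z": 0, "ax": 0, "ay": 0, "az": 0, "jaw": -0.4},
  {"x": 0, "y": 0, "z": 0, "ax": 0, "ay": 0, "az": 0, "jaw": -0.4},
  {"x": 0, "y": 0, "z": 0, "ax": 0, "ay": 0, "az": 0, "jaw": -0.4},
])

```text
time: 19.25
tool_pos: [486.4, -321.4, 276.7]
tcp_rot: [-3.142, 0.0, 1.573]
contact_force: [-0.6, 0.6, -0.5]
grip_width: 27.4
finger_force: 0.0
```

```bash
python3 - <<'E'
from h import *
g=[]
for k in range(10):
    p,d=bot.capture("top"); g.append(p[110:220,285:395].astype(float)); Q=cloud("top",d)
    B=Q[(abs(Q[...,0]-566)<12)&(abs(Q[...,1]+145)<90)&(Q[...,2]>195)&(Q[...,2]<225)]
    print(len(B),np.polyfit(B[:,1],B[:,2],1)[0].round(4),B[:,0].mean().round(2),B[:,1].mean().round(1), abs(g[-1]-g[0]).mean().round(2))
E
```

```text
206 -0.0075 566.91 -149.9 0.0
208 -0.0063 566.91 -150.3 2.67
207 -0.0018 566.91 -150.0 2.64
208 -0.0027 566.94 -150.3 2.64
206 -0.0084 566.93 -149.7 2.63
207 -0.0066 566.91 -150.0 2.66
205 -0.0052 566.97 -150.6 2.65
208 -0.0012 566.9 -150.1 2.63
207 -0.0076 566.87 -150.0 2.65
206 -0.0083 566.93 -149.9 2.64
```

Level within 0.5° and still, with only sensor noise between frames. I hand in.

```bash
python3 -c "
from plant import bot
print(bot.close_job())"
```

```text
the job is handed in; nothing more can be done
None
```

The carrier hangs still and free on the white stand's pin by its y = -15 mm hole, level to within about 0.5°; the plaster model was not touched, and the job was handed in at about 20 s.

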